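Close the instrument case and hold it against the sprung stop for sealing

TASK

Lower the lid of the steel instrument case gently until it is fully closed; only then slide the case back, away from you, squarely against the spring-backed plate of the grey stop behind it and press until the black pointer on the stop stands in the green zone, never pressing on to the end of the spring's travel. Keep it pressed there, steady and with the lid shut, as a third hand for a colleague who will put a seal on the case: the program finishes while still holding it like this. Leave the other things on the cabinet alone.

Things in the scene. Friction and masses are not known exactly. Their poses are not given: they have to be found in the camera images.
- case: loose pressed-steel instrument case with a hinged lid, about 0.6 kg (varies). Origin: centre of its underside; +z up, +x to its hinge side (away from the robot, towards the stop), +y along its length. Base: a box with 2 mm walls from x = -43 to +50 mm, y = +-93 mm, 31 mm high; the closed lid overhangs it by 2 mm, its top at 33 mm. It stands on the smooth top and slides, with 2 to 8 N of friction, so the push on it must exceed the spring's force by that much.
- case_lid (a joint): lid angle in rad: 0 closed, 1.92 fully open (leaning back past upright, 1.57 = upright). A stiff hinge: the lid stays where it is left, and 1 to 2 N at its free edge moves it; the lid is a thin plate reaching 97 mm from the hinge line, 189 mm wide. It starts somewhere between 1.2 and 1.85.
- lid_hinge (a point): middle of the lid's hinge line (which runs along the case's y), at x = +52, z = +31 mm of the case; the closed lid's upper face lies 3 mm above it
- lid_tab (a point): middle of the small front tab of the lid, 10 mm deep, 30 mm wide (along y) and 2 mm thick; with the lid closed it sticks out of the case's front at x = -44 to -54, z = 26 mm of the case. Beside the tab the front of the closed case is flat and can be pushed
- case_front (a point): middle of the front face of the case, 16 mm above its underside, at x = -45 mm of the case (under the lid's tab)
- stop: grey end stop screwed to the cabinet top, 150 mm wide (y), 30 mm high. Origin: on the cabinet top below the middle of the front face of its plate when that is at rest; +x points away from the robot in the pressing direction; the solid block lies from x = 44 to 88 mm. On its top is a scale beside the pointer: white, then a green zone, then a red one. It is turned by up to 0.12 rad, and the case by up to 0.10 rad to it
- stop_plate (a joint): how far the aluminium pressure plate (150 mm wide, 28 mm high, 10 mm thick, dark rubber facing towards the robot) is pushed back along the stop's +x, in m: 0 at rest, 0.030 at the end of its travel. It is carried on a spring of 450 N/m (about 8 N at 0.018). The black pointer on it stands at the white zone's start at 0, in the green zone from 0.012 to 0.024 and in the red beyond
- plate_face (a point): middle of the front face of the pressure plate, 15 mm above the cabinet top; moves with the plate
- amber_bottle: small amber bottle with a black cap, 36 mm across, 78 mm high, standing near a side edge. A bystander; origin under its centre
- clear_bottle: small clear bottle with a blue cap, 30 mm across, 66 mm high, standing near a side edge. A bystander; origin under its centre
- red_bottle: white dropper bottle with a red label, 40 mm across, 98 mm high, standing near a side edge. A bystander; origin under its centre
- tall_carton: small upright white and green carton, 22 x 23 mm, 72 mm high, standing near a side edge. A bystander; origin under its centre
- dish: small amber-brown waisted dish, 35 mm across, 30 mm high, standing near a side edge. A bystander; origin under its centre
- bur_stand: wood-coloured stand with small drill bits standing in it, 32 x 70 mm, 38 mm high, standing near a side edge. A bystander; origin under its centre

How it is judged:
By the outcome, as a careful person would: the job done as asked, in the order asked, and still so for the second after the job is handed in, while the arm keeps its last pose, push and grip.
It also fails if it takes over 58 s, if anything falls off the work surface, if the arm or the gripper's body presses on something with over 40 N, if the wrist force passes 120 N, or if a joint passes its speed limit or range.

ROBOT

A 6-joint arm with a two-finger parallel gripper is mounted at the origin on a cart in front of the work surface, level with it; the furniture and walls round the work are solid. World frame = base frame: x ahead of the robot, y to its left, z up, the work surface at z = 0. Lengths are in mm, angles in degrees, forces in N, time in s.
With the tool pointing down it reaches from about 350 to 850 mm from the base axis. Payload 8.1 kg.
Tool frame: the origin (TCP) lies midway between the tips of the shut fingers; the grasp point (between the pads) lies 19 mm behind it; z points along the fingers, y is the direction in which the jaws open and shut (so a half turn about z gives the same grasp; the last joint's range is limited). The gripper opens to 85 mm and grips with 20 to 120 N. Pads are 22 mm wide; open, the fingers measure 114 mm over their backs; the gripper's body (76 mm by 85 mm) begins 54 mm behind the grasp point. The pads swing forward as they close: fully open they stand 13 mm farther back than shut.
Start: joints at [-72.158, 7.471, 85.268, -0, 87.261, -4.893], TCP at [231.901, -553.378, 196.892] pointing down, gripper open.
Joint ranges: [-169.43, 169.43], [-51.17, 129.36], [1.28, 143.12], [-76.62, 256.62], [0, 156.53], [-152.29, 152.29]. Speed limits (degrees/s): [136.94, 136.94, 159.86, 180, 180, 180].

INTERFACE

Orientations are given as [roll, pitch, yaw] about the fixed x, y, z axes, in that order (R = Rz(yaw) Ry(pitch) Rx(roll)).
In Python, from bench import r gives the robot as it stands.
- The arm moves only by the shell command python3 -m jog 'ROWS' [FORCE]. ROWS is JSON, a list of rows, each a list of 5 numbers: the shift along the tool's x, y, z in m, then the turn about the tool's z in rad, then the opening, from 0 (shut) to 1 (fully open). A call has 1 to 20 rows; each row is the pose to reach, as a shift and turn from the pose measured when the call began, along the tool's axes at that moment; what a row does not reach only later rows make up. A row lasts 1/10 s, in which the tool goes at most 50 mm and 8.59 degrees, less where a joint would pass 70% of its speed; a pose out of reach is approached as far as the arm can. A call with a gripper value outside its range is refused whole. The fingers move at their own pace and stop on an object; FORCE is the grip in N (left out, the last holds). Time passes only in rows, so rows that repeat a pose let the fingers close. It gives the time, the measured TCP pose, the force and the opening at its end, in the units of the state.
- r.sense(): the state, without advancing time (a new reading comes with each control period).
- r.snapshot(name): name is "side" or "top"; returns a dict with "pixels" (400x640x3 uint8, red, green, blue), "K" (3x3 intrinsics, pixels), "R" (3x3) and "t" (3): a world point X has camera coordinates R X + t. Camera axes: x right, y down, z forward; pixel columns grow to the right and rows downward; lengths in mm; the calibration is good to about 2 mm. A picture is of the moment at which its call begins. There is no depth.
- r.hand_in(): hands the job in, once; it reports no verdict.
The state is a dict: "time": time; "joint_pos": joint angles; "qd": joint speeds; "joint_efforts": joint torques, N m; "tool_pos": TCP position; "tcp_rot": TCP orientation; "ft_force": force on the tool from outside, world axes, zero at the start; "wrist_torque": the same for the moment, N m; "finger_gap": finger opening in mm.
Only numpy, scipy, OpenCV 4.12 (cv2) and the standard library are available. Lean on these libraries where they do the work, as an engineer would, in place of code of your own. Each camera call takes 0.05 s, during which the arm holds its last target.

## Working session

There is one attempt and no reset: what is moved stays moved. The work goes in short steps, Python scripts to look and compute and a shell command to move; the robot and the scene stay as the last step left them, time stands still between calls to the robot, and variables do not carry over. Pictures are saved under pics/ and viewed, and the job is handed in when it is done.

```bash
mkdir -p pics; ls; python3 - <<'E'
from bench import r
import cv2
s=r.sense();print(s)
for n in("side","top"):
    d=r.snapshot(n);cv2.imwrite(f"pics/{n}0.png",d["pixels"][:,:,::-1]);print(n,d["K"],d["R"],d["t"])
E
```

```text
pics
{'time': 0.0, 'joint_pos': array([-7.21599271e+01,  7.51413142e+00,  8.53301989e+01, -7.71231616e-04,
        8.72612505e+01, -4.89410264e+00]), 'qd': array([-0.00306564, -0.01586428,  0.02844662, -0.08661737,  0.06644536,
        0.0168719 ]), 'joint_efforts': array([ 1.70664127e-03, -5.69397712e+01, -5.00552952e+01, -2.67398264e-05,
        1.50840729e-02, -2.07175708e-05]), 'tool_pos': array([ 231.68979786, -552.79346375,  195.84585687]), 'tcp_rot': array([-1.79894738e+02, -8.24007867e-03,  2.27342056e+01]), 'ft_force': array([ 0.93544128, -0.43927851,  0.30354436]), 'wrist_torque': array([ 0.01950549, -0.00422927, -0.02048378]), 'finger_gap': 85.61353781820446}
side [[390.37999727   0.         323.55918302]
 [  0.         390.37999727 208.17375541]
 [  0.           0.           1.        ]] [[-0.95494384 -0.29642944  0.01455493]
 [-0.20615219  0.62723976 -0.75104697]
 [ 0.213503   -0.72020821 -0.66008833]] [524.30358302  72.19695928 872.05112012]
top [[481.96185721   0.         325.2340308 ]
 [  0.         481.96185721 202.31040582]
 [  0.           0.           1.        ]] [[-0.00765612 -0.99971914 -0.02242808]
 [-0.98031114  0.01192927 -0.19709837]
 [ 0.19731057  0.02047749 -0.98012714]] [104.66292885 520.87130068 788.36159512]
```

View pics/side0.png

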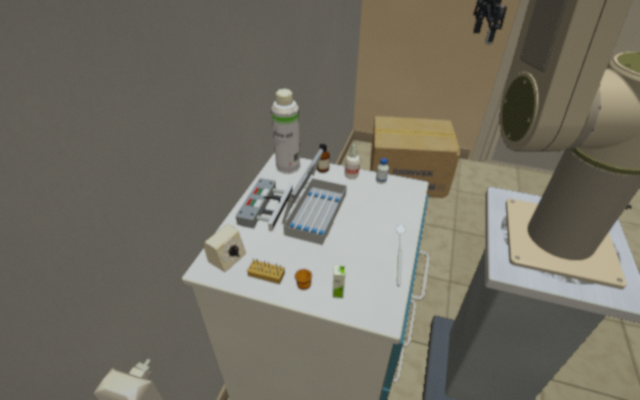

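View pics/top0.png

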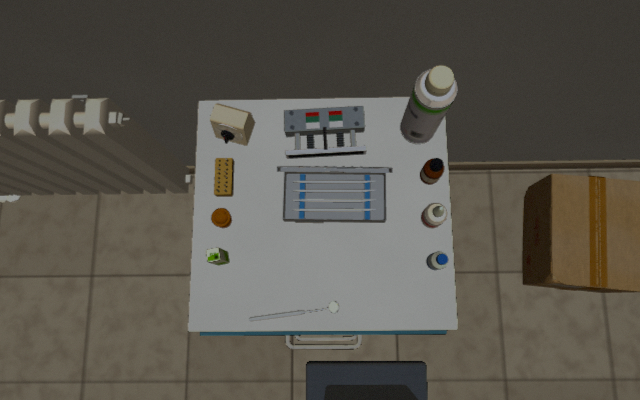

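The case is at about cols 284-386, rows 170-222 in the top view, with its lid near upright. The stop is at rows 107-157. Next I'll zoom in.

```bash
cat > h.py <<'E'
import numpy as np,cv2
from bench import r
def ray(d,uv,z):
    K,R,t=map(np.asarray,(d["K"],d["R"],d["t"]))
    v=R.T@np.linalg.inv(K)@np.array([uv[0],uv[1],1.]);c=-R.T@t
    return c+v*(z-c[2])/v[2]
def proj(d,X):
    p=np.asarray(d["K"])@(np.asarray(d["R"])@np.asarray(X,float)+np.asarray(d["t"]));return p[:2]/p[2]
def tri(ds,uvs):
    A=[];b=[]
    for d,uv in zip(ds,uvs):
        P=np.asarray(d["K"])@np.c_[np.asarray(d["R"]),np.asarray(d["t"])]
        for i in(0,1):
            q=uv[i]*P[2]-P[i];A.append(q[:3]/np.linalg.norm(q[:3]));b.append(-q[3]/np.linalg.norm(q[:3]))
    return np.linalg.lstsq(np.array(A),np.array(b),rcond=None)[0]
def crop(d,x0,x1,y0,y1,f,name):
    im=d["pixels"][y0:y1,x0:x1,::-1];cv2.imwrite(name,cv2.resize(im,None,fx=f,fy=f,interpolation=cv2.INTER_CUBIC))
E
python3 - <<'E'
from h import *
d=r.snapshot("top");crop(d,270,400,95,235,4,"pics/t1.png")
d=r.snapshot("side");crop(d,220,370,140,250,5,"pics/s1.png")
E
```

```text
(no output)
```

View pics/t1.png

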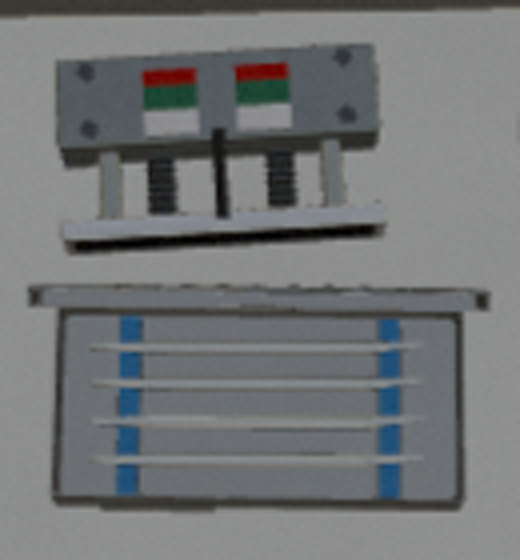

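View pics/s1.png

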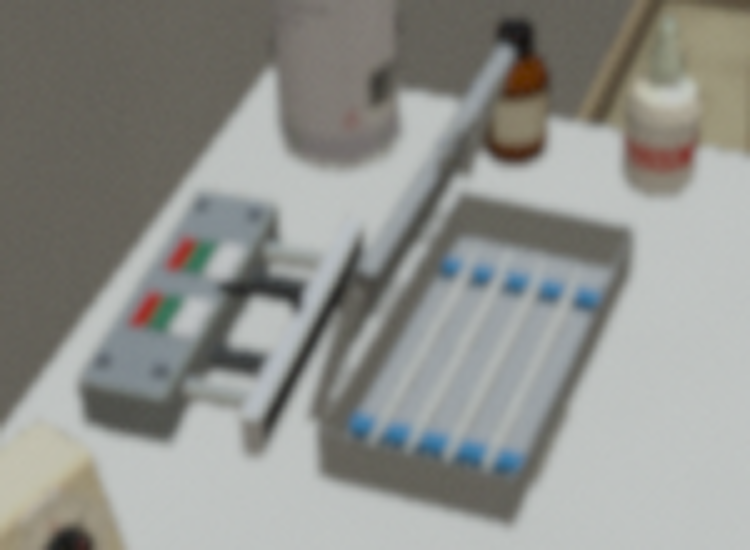

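```bash
python3 - <<'E'
from h import *
t=r.snapshot("top");s=r.snapshot("side")
np.set_printoptions(precision=1,suppress=True)
T=lambda u,v:(270+u/4,95+v/4)
S=lambda u,v:(220+u/5,140+v/5)
c={k:ray(t,T(*p),31) for k,p in dict(fl=(54,496),fr=(463,500),rl=(60,310),rr=(464,314)).items()}
for k in c:print(k,c[k])
v=c['fl']-c['fr'];print("case y dir yaw",np.degrees(np.arctan2(-v[0],v[1])),np.linalg.norm(v))
v=c['rl']-c['rr'];print("rear yaw",np.degrees(np.arctan2(-v[0],v[1])),np.linalg.norm(v))
pl=ray(t,T(64,240),28);pr=ray(t,T(384,222),28);v=pl-pr
print("plate",pl,pr,np.degrees(np.arctan2(-v[0],v[1])),np.linalg.norm(v))
bl=ray(t,T(56,62),30);br=ray(t,T(375,45),30);v=bl-br
print("block back",bl,br,np.degrees(np.arctan2(-v[0],v[1])),np.linalg.norm(v))
print("lid +y",tri([t,s],[T(30,290),S(367,275)]),"lid -y",tri([t,s],[T(490,295),S(512,45)]))
print("hinge side",ray(s,S(315,415),31),ray(s,S(470,165),31))
E
```

```text
fl [496.9 174.6  31. ]
fr [493.   -7.2  31. ]
rl [582.5 172.7  31. ]
rr [578.1 -10.4  31. ]
case y dir yaw -1.2174257379260869 181.86449800783973
rear yaw -1.3653996440363851 183.15730325927757
plate [616.5 171.5  28. ] [623.   24.5  28. ] 2.5158391290922824 147.16376686974886
block back [702.6 175.8  30. ] [708.5  26.7  30. ] 2.2701974529809084 149.17103250116756
lid +y [563.2 174.6 123.9] lid -y [560.  -11.7 119.6]
hinge side [590.6 168.   31. ] [584.2 -29.3  31. ]
```

The lid is at about 74° (1.29 rad), with its free edge near x=562, z=122. The case yaw is about -1.3° and the stop yaw about +2.4°. I'll move the shut fingers over and behind the lid at a safe height.

```bash
python3 -m jog '[[0.03,-0.022,-0.01,0.02,0],[0.06,-0.044,-0.01,0.04,0],[0.09,-0.066,-0.01,0.06,0],[0.12,-0.088,-0.01,0.08,0],[0.15,-0.11,-0.01,0.1,0],[0.18,-0.132,-0.01,0.12,0],[0.21,-0.154,-0.01,0.14,0],[0.24,-0.177,-0.01,0.16,0],[0.27,-0.2,-0.01,0.18,0],[0.3,-0.222,-0.01,0.2,0],[0.335,-0.249,-0.01,0.22,0],[0.37,-0.276,-0.01,0.24,0],[0.405,-0.302,-0.01,0.26,0],[0.44,-0.33,-0.01,0.28,0],[0.475,-0.356,-0.01,0.3,0],[0.51,-0.382,-0.01,0.32,0],[0.545,-0.408,-0.01,0.34,0],[0.57,-0.427,-0.01,0.354,0],[0.59,-0.442,-0.01,0.354,0],[0.59,-0.442,-0.01,0.354,0]]' 40
python3 - <<'E'
from h import *
d=r.snapshot("top");cv2.imwrite("pics/t2.png",d["pixels"][:,:,::-1])
d=r.snapshot("side");cv2.imwrite("pics/s2.png",d["pixels"][:,:,::-1])
print(r.sense()["tool_pos"],r.sense()["tcp_rot"])
E
```

```text
time: 2.3
tool_pos: [605.8, 85.4, 206.3]
tcp_rot: [-179.9, 0.0, 2.6]
ft_force: [-1.2, -0.4, -0.4]
finger_gap: -0.3
[604.94594308  82.66773217 206.42387991] [-1.79985158e+02  5.82080939e-02  2.52170419e+00]
```

View pics/s2.png

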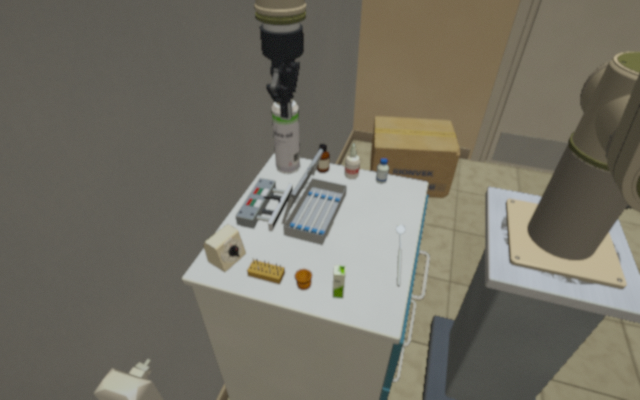

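View pics/t2.png

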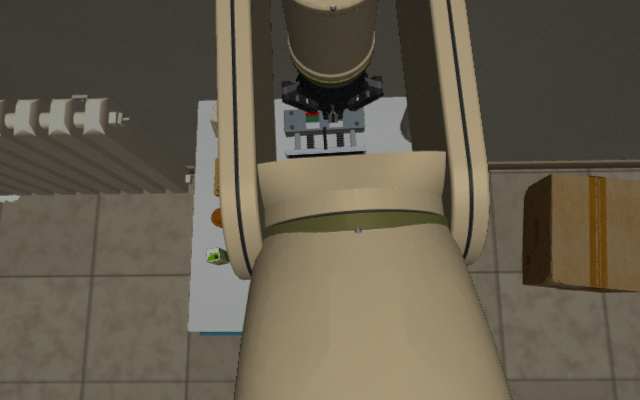

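```bash
python3 -m jog '[[0,0,0.02,0,0],[0,0,0.04,0,0],[0,0,0.06,0,0],[0,0,0.08,0,0],[0,0,0.095,0,0],[0,0,0.105,0,0],[0,0,0.105,0,0],[0,0,0.105,0,0]]'
python3 - <<'E'
from h import *
d=r.snapshot("side");crop(d,200,380,80,240,4,"pics/s3.png")
s=r.sense();print(s["tool_pos"],s["ft_force"])
d=r.snapshot("top");print(1)
E
```

```text
time: 3.2
tool_pos: [605.2, 82.4, 102.2]
tcp_rot: [-180.0, 0.0, 2.5]
ft_force: [0.2, 0.4, -0.2]
finger_gap: -0.2
[605.57092466  82.52628006 102.65824854] [ 0.86090252 -1.11476735  0.47561713]
1
```

View pics/s3.png

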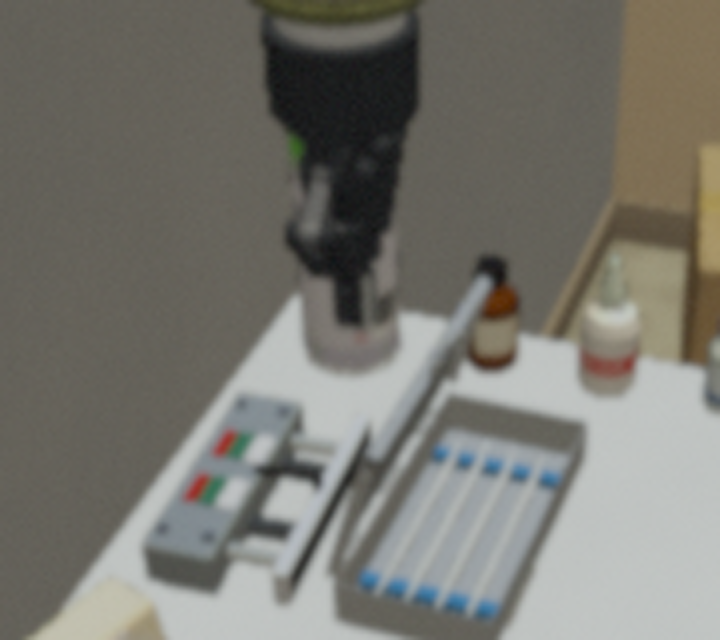

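```bash
python3 -m jog '[[-0.008,0,0,0,0],[-0.015,0,0,0,0],[-0.02,0,0,0,0],[-0.024,0,0,0,0],[-0.027,0,0,0,0],[-0.03,0,0,0,0],[-0.033,0,0.001,0,0],[-0.036,0,0.002,0,0],[-0.039,0,0.003,0,0],[-0.042,0,0.005,0,0],[-0.045,0,0.007,0,0],[-0.048,0,0.009,0,0],[-0.051,0,0.011,0,0],[-0.053,0,0.012,0,0],[-0.053,0,0.012,0,0]]'
python3 - <<'E'
from h import *
d=r.snapshot("side");crop(d,200,380,80,240,4,"pics/s4.png")
for i in range(1):
  s=r.sense();print(s["tool_pos"],s["ft_force"])
E
```

```text
time: 4.8
tool_pos: [553.1, 81.0, 92.7]
tcp_rot: [-179.9, -0.1, 2.5]
ft_force: [-6.4, 2.3, 14.3]
finger_gap: 0.2
[553.21317903  80.92535486  92.76914046] [-6.17652615  2.13425103 14.04557886]
```

View pics/s4.png

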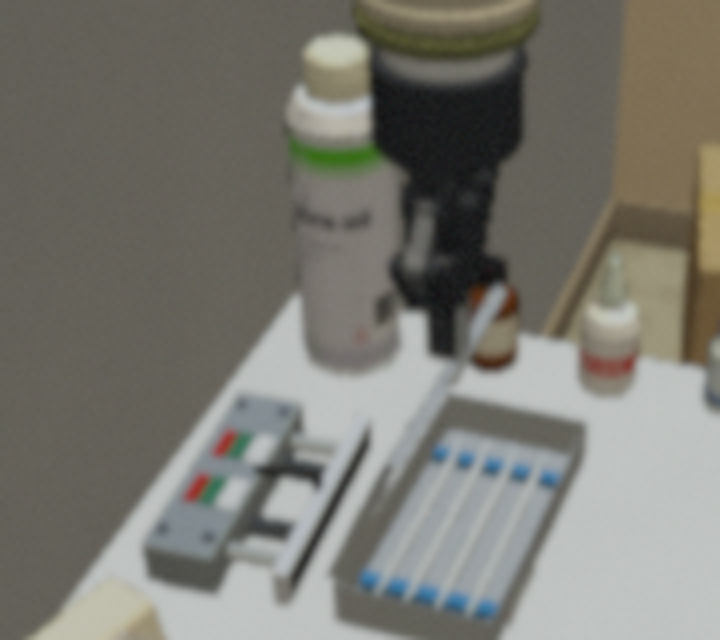

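```bash
python3 - <<'E'
from h import *
np.set_printoptions(precision=1,suppress=True)
d=r.snapshot("side")
def rayy(uv,y):
    K,R,t=map(np.asarray,(d["K"],d["R"],d["t"]))
    v=R.T@np.linalg.inv(K)@np.array([uv[0],uv[1],1.]);c=-R.T@t
    return c+v*(y-c[1])/v[1]
print("before far",rayy((322,149),-12),"near",rayy((294,195),175))
print(rayy((200+505/4,80+286/4),-12),rayy((200+390/4,80+482/4),175))
print("tip",proj(d,[553,81,93]),proj(d,[542,81,93]))
crop(d,285,335,130,215,8,"pics/s5.png")
s=r.sense();print(s["tool_pos"],s["ft_force"],s["wrist_torque"])
E
```

```text
before far [558.4 -12.  118.8] near [558.7 175.  124.1]
[547.8 -12.  114. ] [551.7 175.  111.5]
tip [311.7 180.9] [316.4 181.8]
[553.2  80.9  92.8] [-6.1  2.1 13.8] [ 0.3  1.1 -0. ]
```

View pics/s5.png

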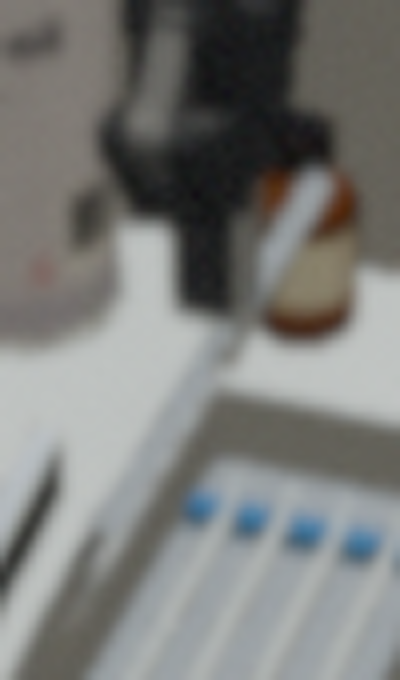

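```bash
python3 - <<'E'
from h import *
np.set_printoptions(precision=1,suppress=True)
d=r.snapshot("side")
print("c",-d["R"].T@d["t"])
print("s3 tip",proj(d,[605.6,82.5,102.7]),proj(d,[605.6,82.5,132.7]))
print("hinge ends, closed front", [proj(d,p) for p in ([588,177,31],[588,-12,31],[491,177,33],[491,-12,33])])
E
```

```text
c [329.4 738.2 622.2]
s3 tip [289.2 173.3] [288.6 162.2]
hinge ends, closed front [array([282.6, 226. ]), array([310.4, 176.6]), array([325.2, 235.2]), array([347.6, 183.3])]
```

```bash
python3 - <<'E'
from h import *
d=r.snapshot("side");im=d["pixels"][120:200,270:350,::-1]
im=cv2.resize(im,None,fx=7,fy=7,interpolation=cv2.INTER_NEAREST)
im=np.clip(im.astype(float)*1.5,0,255).astype(np.uint8)
a=cv2.imread("pics/s2.png")[60:140,245:325];a=cv2.resize(a,None,fx=3,fy=3,interpolation=cv2.INTER_NEAREST)
im[:240,:240]=a
cv2.imwrite("pics/s6.png",im)
print(proj(d,[605,82.7,206.4]))
E
```

```text
[287.23240085 132.72232695]
```

View pics/s6.png

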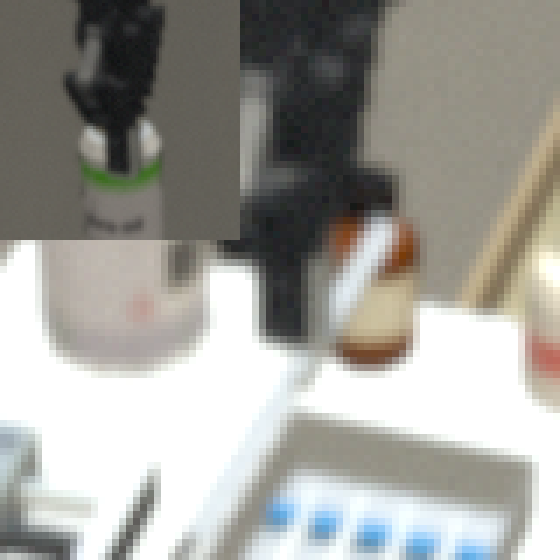

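```bash
python3 - <<'E'
from h import *
d=r.snapshot("side");t=r.snapshot("top")
p=[231.7,-552.8,195.8]
print(proj(d,p),proj(d,[p[0],p[1],p[2]+30]),proj(t,p))
print("top s2",proj(t,[605,82.7,206.4]),proj(t,[605,82.7,240]))
a=cv2.imread("pics/side0.png")[0:80,450:530];b=cv2.imread("pics/t2.png")[60:140,280:400]
cv2.imwrite("pics/z.png",np.hstack([cv2.resize(a,None,fx=4,fy=4),cv2.resize(b,None,fx=4,fy=4)]))
E
```

```text
[477.61136274  54.25193129] [480.36302169  44.1341781 ] [822.69929721 392.19734409]
top s2 [333.90710075 126.0343466 ] [333.79203852 117.57430452]
```

View pics/z.png

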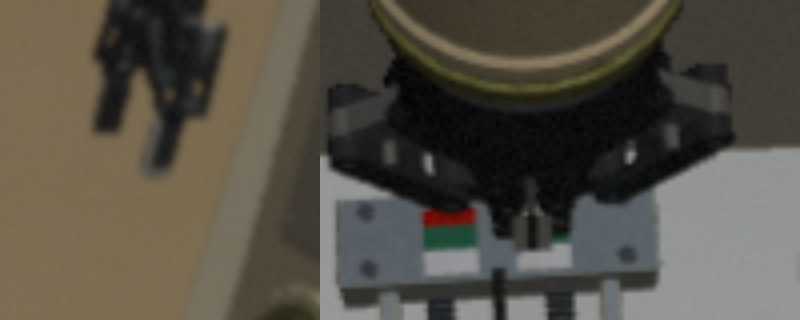

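```bash
python3 - <<'E'
from h import *
d=r.snapshot("side")
for n,p in dict(fl0=[494,176,0],fl31=[494,176,31],fr31=[491,-9,31],pl28=[616.5,172,28],pr28=[623,24,28]).items():
    q=proj(d,p);print(n,q,(q-[220,140])*5)
t=r.snapshot("top");s=r.sense();print(s["tool_pos"],s["joint_pos"])
E
```

```text
fl0 [323.73801994 245.22741587] [518.6900997  526.13707933]
fl31 [323.95456767 235.19397791] [519.77283837 475.96988956]
fr31 [347.29464767 184.67904718] [636.47323834 223.3952359 ]
pl28 [271.43813064 222.65920134] [257.19065322 413.29600669]
pr28 [292.41355391 183.11836224] [362.06776956 215.59181119]
[553.26547151  80.94474749  92.77162785] [3.02742731e+00 5.23526445e+00 9.87691730e+01 6.09282687e-02
 7.58455351e+01 9.04778480e+01]
```

```bash
python3 - <<'E'
from h import *
np.set_printoptions(precision=1,suppress=True)
d=r.snapshot("side");t=r.snapshot("top")
print(tri([d,t],[(286.7,117.3),(332.5,121)]))
for z in(206,216,226,236,246): print(z,proj(d,[605,82.7,z]),proj(t,[605,82.7,z]),proj(t,[594,82.7,z]))
E
```

```text
[601.3  85.  242.5]
206 [287.2 132.9] [333.9 126.1] [334.  133.3]
216 [287.  128.6] [333.9 123.7] [334.  130.9]
226 [286.8 124.2] [333.8 121.2] [333.9 128.5]
236 [286.5 119.8] [333.8 118.6] [333.9 126. ]
246 [286.3 115.3] [333.8 116. ] [333.9 123.5]
```

The images and the contact force agree that the real fingertips end about 34 mm above the reported TCP. The finger is therefore pressing along the lid's edge, not on its back. I'll retreat upward and go deeper behind the lid.

```bash
python3 -m jog '[[0,0,-0.01,0,0],[0,0,-0.025,0,0],[0.01,0,-0.025,0,0],[0.03,0,-0.025,0,0],[0.05,0,-0.025,0,0],[0.052,0,-0.015,0,0],[0.052,0,0,0,0],[0.052,0,0.015,0,0],[0.052,0,0.028,0,0],[0.052,0,0.034,0,0],[0.052,0,0.034,0,0],[0.052,0,0.034,0,0]]'
python3 - <<'E'
from h import *
np.set_printoptions(precision=1,suppress=True)
d=r.snapshot("side");crop(d,240,360,110,230,5,"pics/s7.png")
s=r.sense();print(s["tool_pos"],s["ft_force"])
E
```

```text
time: 6.5
tool_pos: [605.4, 83.3, 59.2]
tcp_rot: [-179.9, -0.2, 2.5]
ft_force: [0.3, 0.0, 0.7]
finger_gap: -0.2
[605.8  83.3  59.7] [0.4 0.1 0.4]
```

View pics/s7.png

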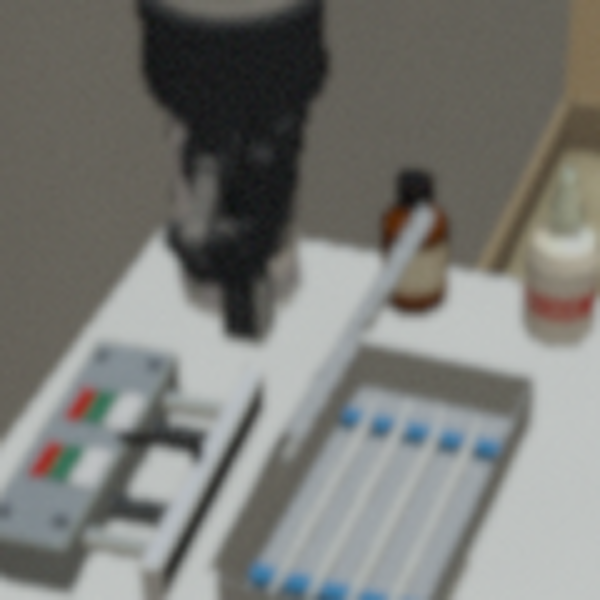

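```bash
python3 -m jog '[[-0.01,0,0,0,0],[-0.02,0,0,0,0],[-0.026,0,0,0,0],[-0.031,0,0,0,0],[-0.035,0,0,0,0],[-0.038,0,0,0,0],[-0.041,0,0.001,0,0],[-0.044,0,0.002,0,0],[-0.047,0,0.003,0,0],[-0.05,0,0.005,0,0],[-0.053,0,0.007,0,0],[-0.056,0,0.01,0,0],[-0.058,0,0.012,0,0],[-0.06,0,0.0135,0,0],[-0.062,0,0.016,0,0],[-0.064,0,0.0185,0,0],[-0.066,0,0.021,0,0],[-0.0675,0,0.0235,0,0],[-0.0675,0,0.0235,0,0]]'
python3 - <<'E'
from h import *
np.set_printoptions(precision=1,suppress=True)
d=r.snapshot("side");crop(d,240,360,110,230,5,"pics/s8.png")
s=r.sense();print(s["tool_pos"],s["ft_force"])
E
```

```text
time: 8.45
tool_pos: [537.8, 80.3, 35.3]
tcp_rot: [-179.9, -0.2, 2.5]
ft_force: [0.1, -0.3, -0.3]
finger_gap: -0.1
[538.1  80.3  35.6] [-0.6 -0.1  0.1]
```

View pics/s8.png

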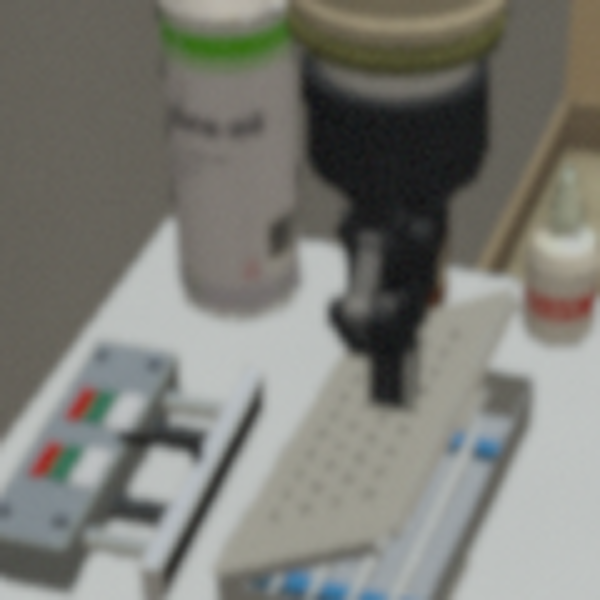

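```bash
python3 -m jog '[[-0.001,0,0.002,0,0],[-0.002,0,0.004,0,0],[-0.004,0,0.007,0,0],[-0.006,0,0.01,0,0],[-0.007,0,0.013,0,0],[-0.008,0,0.016,0,0],[-0.009,0,0.019,0,0],[-0.0095,0,0.022,0,0],[-0.01,0,0.024,0,0],[-0.0105,0,0.026,0,0],[-0.011,0,0.028,0,0],[-0.011,0,0.030,0,0],[-0.011,0,0.031,0,0],[-0.011,0,0.031,0,0]]'
python3 - <<'E'
from h import *
np.set_printoptions(precision=1,suppress=True)
d=r.snapshot("side");crop(d,240,360,140,260,5,"pics/s9.png")
s=r.sense();print(s["tool_pos"],s["ft_force"])
E
```

```text
time: 9.9
tool_pos: [527.0, 79.8, 4.3]
tcp_rot: [-179.9, -0.2, 2.5]
ft_force: [-0.4, 0.1, 0.8]
finger_gap: -0.1
[527.1  79.8   4.5] [-0.   0.2 -0.5]
```

View pics/s9.png

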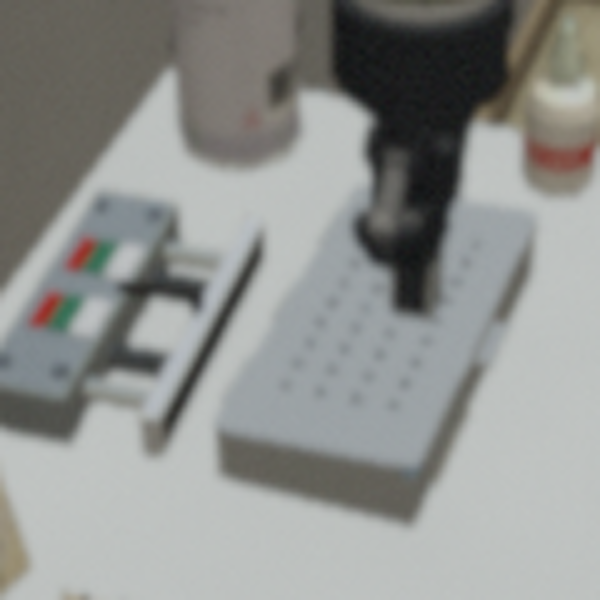

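```bash
python3 -m jog '[[0,0,0.001,0,0],[0,0,0.002,0,0],[0,0,0.003,0,0],[0,0,0.003,0,0]]'; python3 -m jog '[[0,0,0.001,0,0],[0,0,0.002,0,0],[0,0,0.002,0,0]]'
```

```text
time: 10.35
tool_pos: [527.0, 79.8, 1.3]
tcp_rot: [-179.9, -0.2, 2.5]
ft_force: [-0.3, -0.4, 0.7]
finger_gap: -0.1
time: 10.65
tool_pos: [527.1, 79.8, -0.6]
tcp_rot: [-179.9, -0.2, 2.5]
ft_force: [-0.2, 0.1, 2.5]
finger_gap: -0.1
```

```bash
python3 -m jog '[[0,0,0.001,0,0],[0,0,0.001,0,0]]'; python3 -m jog '[[0,0,0.001,0,0],[0,0,0.001,0,0]]'
```

```text
time: 10.85
tool_pos: [527.1, 79.8, -0.8]
tcp_rot: [-180.0, -0.1, 2.5]
ft_force: [-6.0, 0.7, 10.5]
finger_gap: 0.1
time: 11.05
tool_pos: [527.2, 79.8, -0.7]
tcp_rot: [-180.0, -0.1, 2.5]
ft_force: [-6.4, -0.7, 12.1]
finger_gap: 0.2
```

```bash
python3 -m jog '[[0,0,-0.005,0,0],[0,0,-0.015,0,0],[0,0,-0.035,0,0.2],[0,0,-0.06,0,0.6],[-0.03,-0.003,-0.08,0,1],[-0.06,-0.006,-0.08,0,1],[-0.09,-0.009,-0.08,0,1],[-0.12,-0.009,-0.08,0,1],[-0.12,-0.009,-0.08,0,1]]'
python3 - <<'E'
from h import *
np.set_printoptions(precision=1,suppress=True)
d=r.snapshot("side");crop(d,220,380,120,260,5,"pics/s10.png")
d=r.snapshot("top");crop(d,190,460,80,300,2.9,"pics/t10.png")
s=r.sense();print(s["tool_pos"],s["tcp_rot"],s["ft_force"],s["finger_gap"])
E
```

```text
time: 11.95
tool_pos: [403.6, 83.5, 78.5]
tcp_rot: [-180.0, -0.0, 2.6]
ft_force: [-0.8, 0.6, -0.1]
finger_gap: 85.4
[407.1  83.5  79.7] [-180.    -0.3    2.6] [-0.1 -0.2  0. ] 84.94557138692886
```

View pics/s10.png

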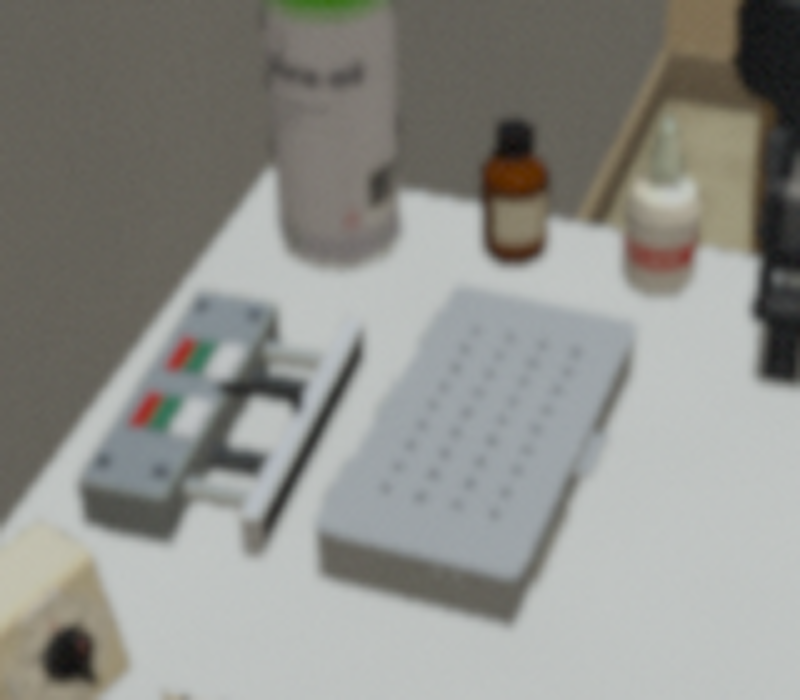

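View pics/t10.png

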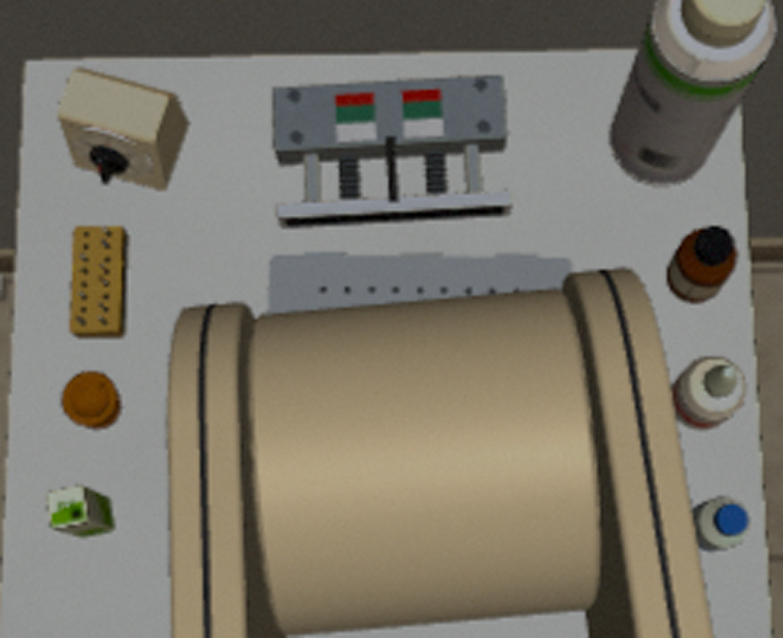

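```bash
python3 - <<'E'
from h import *
np.set_printoptions(precision=1,suppress=True)
s=r.snapshot("side");t=r.snapshot("top")
S=lambda u,v:(220+u/5,120+v/5);T=lambda u,v:(190+u/2.9,80+v/2.9)
for n,p in dict(rl=(322,530),fl=(513,582),fr=(634,325),rr=(462,288)).items(): print(n,ray(s,S(*p),33))
print("tab end",ray(s,S(598,455),26))
a=ray(t,T(271,256),33);b=ray(t,T(571,259),33);v=a-b;print("rear top",a,b,np.degrees(np.arctan2(-v[0],v[1])))
a=ray(t,T(279,216),28);b=ray(t,T(510,205),28);v=a-b;print("plate",a,b,np.degrees(np.arctan2(-v[0],v[1])))
print("pointer",[ray(t,T(391,x),30) for x in(137,200)])
E
```

```text
rl [583.3 177.8  33. ]
fl [495.1 182.2  33. ]
fr [491.3  -4.8  33. ]
rr [581.   -6.9  33. ]
tab end [484.3  85.6  26. ]
rear top [589.9 175.4  33. ] [585.4 -12.   33. ] -1.3842808746435717
plate [617.5 171.1  28. ] [622.6  24.7  28. ] 2.0017710774890407
pointer [array([668.4,  99.7,  30. ]), array([626.4, 100. ,  30. ])]
```

```bash
python3 - <<'E'
from h import *
np.set_printoptions(precision=1,suppress=True)
d=r.snapshot("side");crop(d,330,470,80,240,4,"pics/s11.png")
for y in(33,133):
  for z in(90,110,130,150):
    q=proj(d,[407,y,z]);print(y,z,q,(q-[330,80])*4)
E
```

```text
33 90 [380.2 182.1] [201.  408.2]
33 110 [381.2 174.9] [205.  379.4]
33 130 [382.3 167.4] [209.1 349.7]
33 150 [383.3 159.8] [213.4 319.1]
133 90 [370.9 210.2] [163.7 520.7]
133 110 [371.9 202.8] [167.4 491.2]
133 130 [372.8 195.2] [171.3 460.6]
133 150 [373.8 187.3] [175.3 429. ]
```

View pics/s11.png

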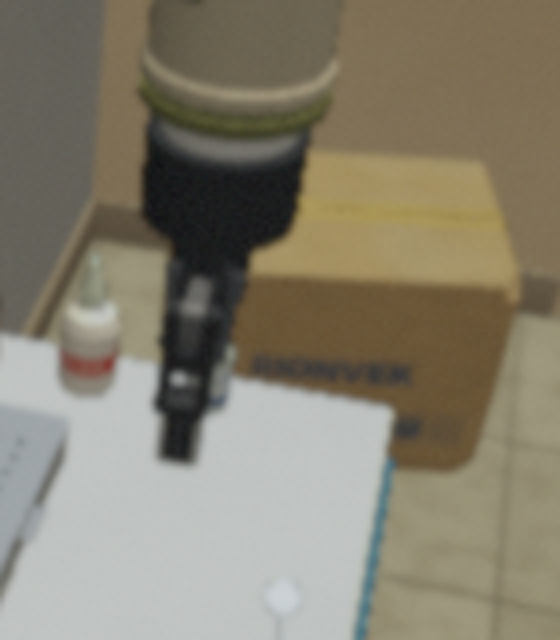

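```bash
python3 -m jog '[[0.02,-0.002,0.005,0,1],[0.04,-0.003,0.015,0,1],[0.05,-0.003,0.03,0,1],[0.05,-0.003,0.05,0,1],[0.05,-0.003,0.07,0,1],[0.05,-0.003,0.085,0,1],[0.05,-0.003,0.095,0,1],[0.05,-0.003,0.1,0,1],[0.05,-0.003,0.1,0,1]]'
python3 - <<'E'
from h import *
np.set_printoptions(precision=1,suppress=True)
d=r.snapshot("side");crop(d,270,430,120,260,5,"pics/s12.png")
s=r.sense();print(s["tool_pos"],s["tcp_rot"],s["ft_force"],s["finger_gap"])
E
```

```text
time: 13.1
tool_pos: [457.9, 88.6, -20.7]
tcp_rot: [-180.0, -0.2, 2.5]
ft_force: [0.2, 0.7, 0.4]
finger_gap: 85.3
[458.4  88.7 -20. ] [-180.    -0.2    2.5] [0.6 1.1 0.9] 85.53914249937681
```

View pics/s12.png

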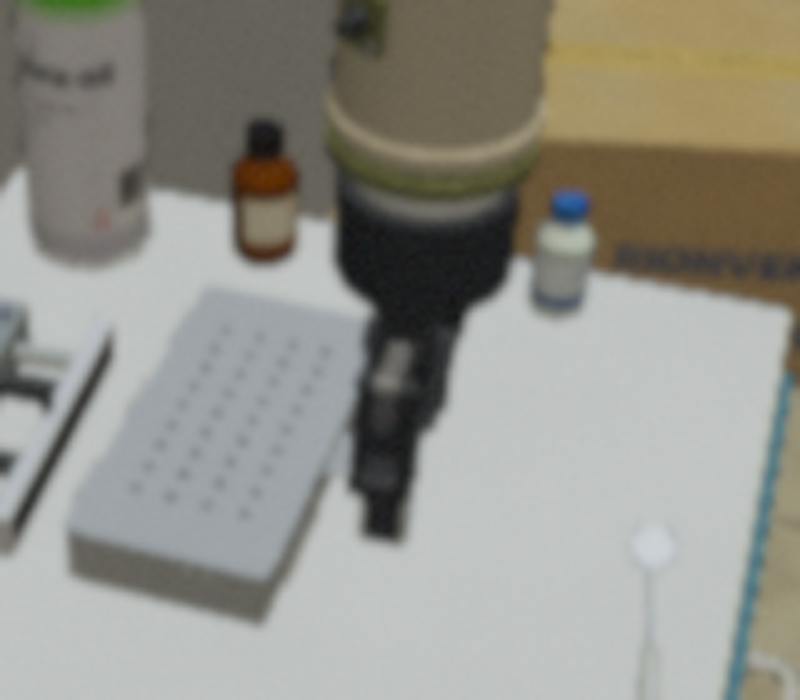

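```bash
python3 -m jog '[[0,0,0.005,0,1],[0,0,0.01,0,1],[0,0,0.014,0,1],[0,0,0.018,0,1],[0,0,0.02,0,1],[0,0,0.02,0,1]]'
python3 - <<'E'
from h import *
np.set_printoptions(precision=1,suppress=True)
d=r.snapshot("side");crop(d,270,430,120,260,5,"pics/s13.png")
s=r.sense();print(s["tool_pos"],s["ft_force"],s["finger_gap"])
E
```

```text
time: 13.75
tool_pos: [458.0, 88.7, -40.4]
tcp_rot: [-180.0, -0.2, 2.5]
ft_force: [-0.6, 0.7, 0.5]
finger_gap: 85.3
[458.3  88.7 -40.2] [ 1.  -0.7  0.6] 85.86476415392487
```

View pics/s13.png

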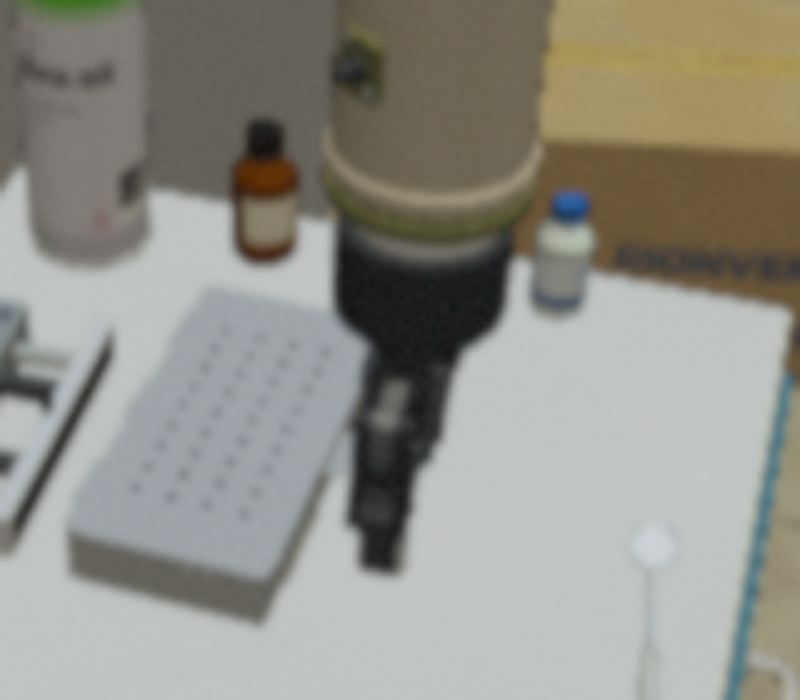

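```bash
python3 -m jog '[[0.005,0,0,0,1],[0.01,0,0,0,1],[0.014,0,0,0,1],[0.017,0,0,0,1],[0.02,0,0,0,1],[0.0225,0,0,0,1],[0.025,0,0,0,1],[0.0275,0,0,0,1],[0.03,0,0,0,1],[0.0325,0,0,0,1],[0.035,0,0,0,1],[0.0375,0,0,0,1],[0.04,0,0,0,1],[0.0425,0,0,0,1],[0.0425,0,0,0,1]]'
python3 - <<'E'
from h import *
np.set_printoptions(precision=1,suppress=True)
d=r.snapshot("side");crop(d,220,380,120,260,5,"pics/s14.png")
d=r.snapshot("top");crop(d,250,420,85,235,4,"pics/t14.png")
s=r.sense();print(s["tool_pos"],s["tcp_rot"],s["ft_force"],s["finger_gap"])
E
```

```text
time: 15.3
tool_pos: [499.8, 90.5, -40.5]
tcp_rot: [-180.0, -0.1, 2.5]
ft_force: [-3.6, 0.1, 1.0]
finger_gap: 85.1
[499.9  90.5 -40.5] [-180.    -0.1    2.5] [-4.2  0.3  0.9] 85.46966799163461
```

View pics/s14.png

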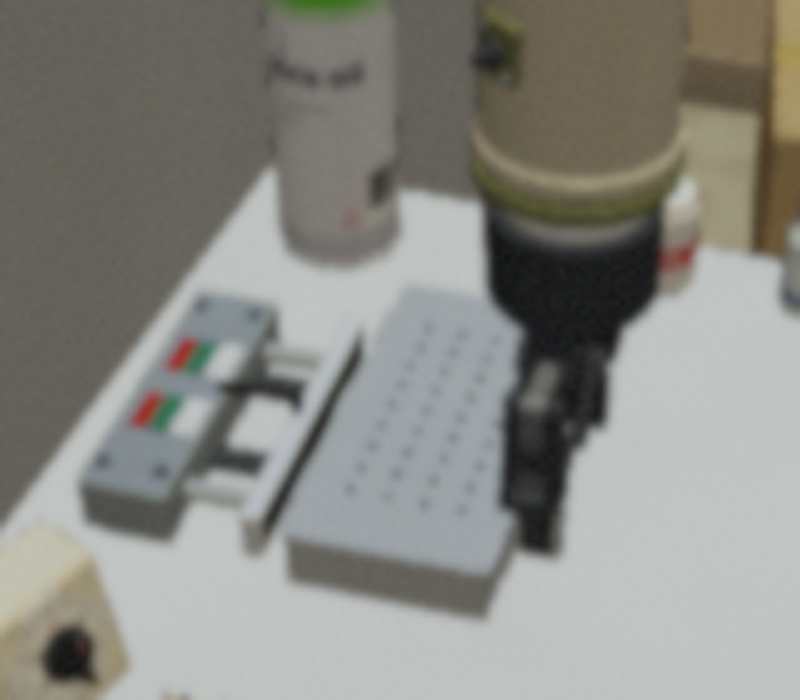

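View pics/t14.png

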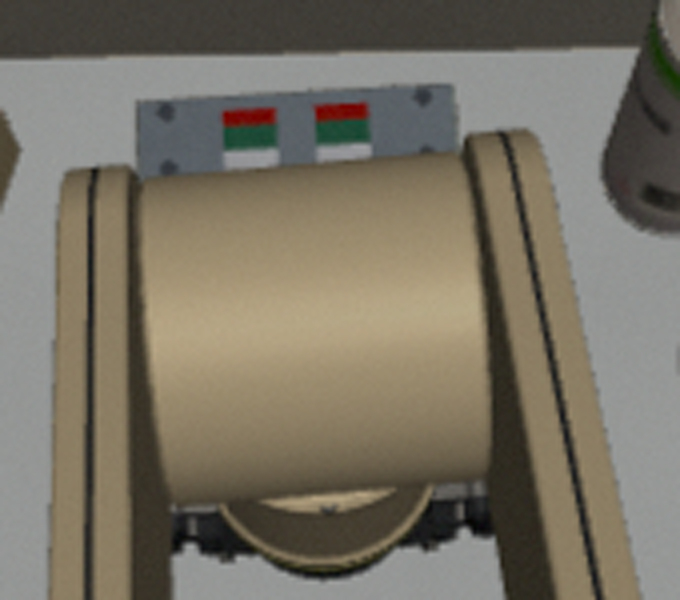

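```bash
python3 -m jog '[[0.0025,0,0,0,1],[0.005,0,0,0,1],[0.0075,0,0,0,1],[0.01,0,0,0,1],[0.01,0,0,0,1]]';python3 -m jog '[[0.0025,0,0,0,1],[0.005,0,0,0,1],[0.0075,0,0,0,1],[0.0075,0,0,0,1]]'
python3 - <<'E'
from h import *
np.set_printoptions(precision=1,suppress=True)
d=r.snapshot("side");crop(d,230,350,160,250,6.5,"pics/s15.png")
s=r.sense();print(s["tool_pos"],s["tcp_rot"],s["ft_force"],s["finger_gap"])
E
```

```text
time: 15.9
tool_pos: [509.6, 91.0, -40.6]
tcp_rot: [-180.0, -0.1, 2.5]
ft_force: [-2.9, -0.7, 2.4]
finger_gap: 85.4
time: 16.3
tool_pos: [516.5, 91.3, -40.7]
tcp_rot: [-180.0, 0.0, 2.5]
ft_force: [-5.0, -0.2, 3.7]
finger_gap: 85.2
[516.5  91.3 -40.7] [-180.     0.     2.5] [-5.8  0.1  4.2] 85.52504063846582
```

View pics/s15.png

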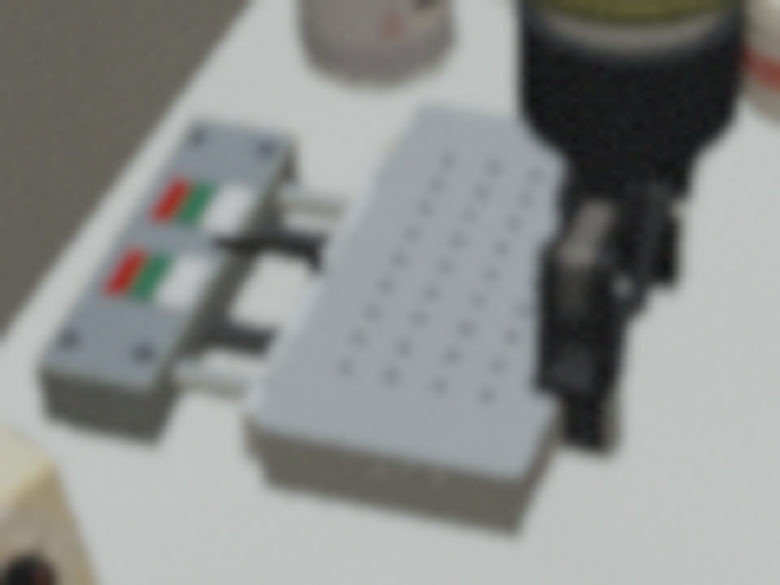

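```bash
python3 -m jog '[[0.002,0,0,0,1],[0.004,0,0,0,1],[0.006,0,0,0,1],[0.008,0,0,0,1],[0.008,0,0,0,1]]'
python3 - <<'E'
from h import *
np.set_printoptions(precision=1,suppress=True)
d=r.snapshot("side");crop(d,230,350,160,250,6.5,"pics/s16.png")
d=r.snapshot("top");crop(d,270,400,85,235,4,"pics/t16.png")
s=r.sense();print(s["tool_pos"],s["tcp_rot"],s["ft_force"],s["finger_gap"])
E
```

```text
time: 16.85
tool_pos: [522.5, 91.6, -41.0]
tcp_rot: [-180.0, 0.2, 2.6]
ft_force: [-12.9, -1.0, 10.1]
finger_gap: 85.5
[522.5  91.6 -41. ] [-180.     0.2    2.5] [-13.4  -0.9  11.1] 85.12290771707514
```

View pics/s16.png

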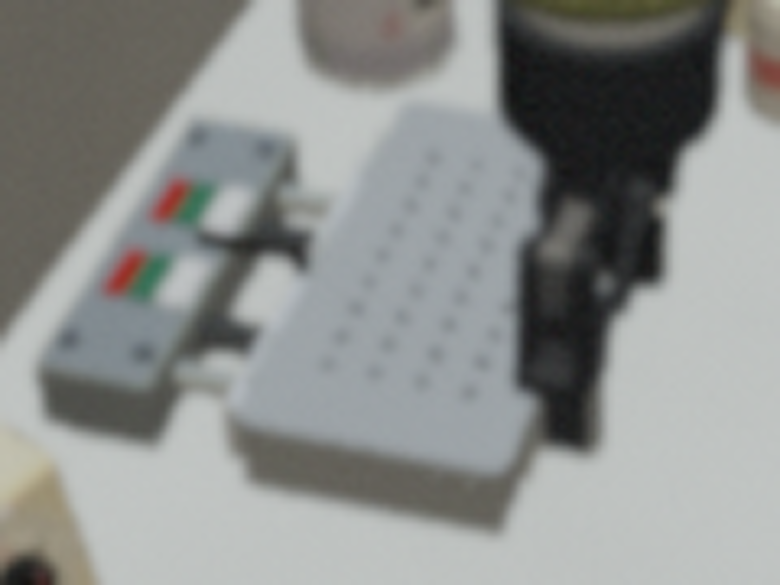

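View pics/t16.png

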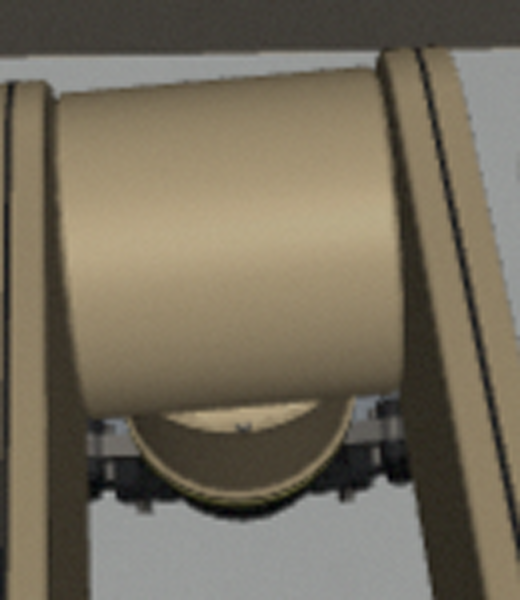

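```bash
python3 - <<'E'
from h import *
np.set_printoptions(precision=1,suppress=True)
d=r.snapshot("side")
S=lambda u,v:(230+u/6.5,160+v/6.5)
for n,p in dict(now=(200,237),before=(213,243)).items():print(n,ray(d,S(*p),31))
print("rest",ray(d,(220+220/5,120+388/5),31))
im=d["pixels"][180:215,245:285,::-1];cv2.imwrite("pics/p17.png",cv2.resize(im,None,fx=16,fy=16,interpolation=cv2.INTER_CUBIC))
for q in (0,12,24): 
  p=proj(d,[668.4+q,99.7+.04*q,31]);print(q,p,(p-[245,180])*16)
E
```

```text
now [674.3  99.4  31. ]
before [668.4 101.1  31. ]
rest [665.3 100.9  31. ]
0 [263. 197.] [288.1 272.4]
12 [258.3 196.1] [212.1 258.2]
24 [253.5 195.2] [136.4 244. ]
```

View pics/p17.png

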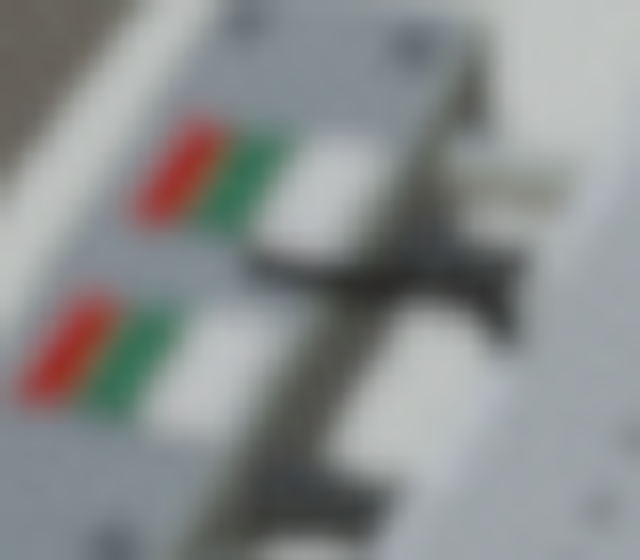

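```bash
python3 -m jog '[[0.003,0,-0.0005,0,1],[0.005,0,-0.0005,0,1],[0.007,0,-0.0005,0,1],[0.0085,0,-0.0005,0,1],[0.0095,0,-0.0005,0,1],[0.0095,0,-0.0005,0,1],[0.0095,0,-0.0005,0,1]]'
python3 - <<'E'
from h import *
np.set_printoptions(precision=1,suppress=True)
d=r.snapshot("side");crop(d,230,350,160,250,6.5,"pics/s18.png")
im=d["pixels"][180:215,245:285,::-1];cv2.imwrite("pics/p18.png",cv2.resize(im,None,fx=16,fy=16,interpolation=cv2.INTER_CUBIC))
s=r.sense();print(s["tool_pos"],s["tcp_rot"],s["ft_force"],s["finger_gap"])
E
```

```text
time: 17.7
tool_pos: [528.5, 91.9, -41.1]
tcp_rot: [-180.0, 0.6, 2.6]
ft_force: [-18.3, -1.5, 15.0]
finger_gap: 85.8
[528.5  91.9 -41.1] [-180.     0.6    2.6] [-19.9  -2.5  13.8] 85.35948188855056
```

View pics/s18.png

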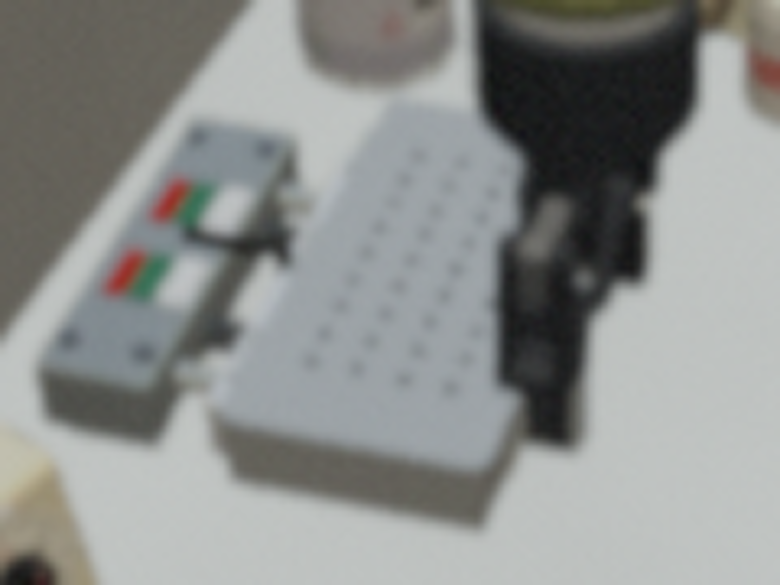

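View pics/p18.png

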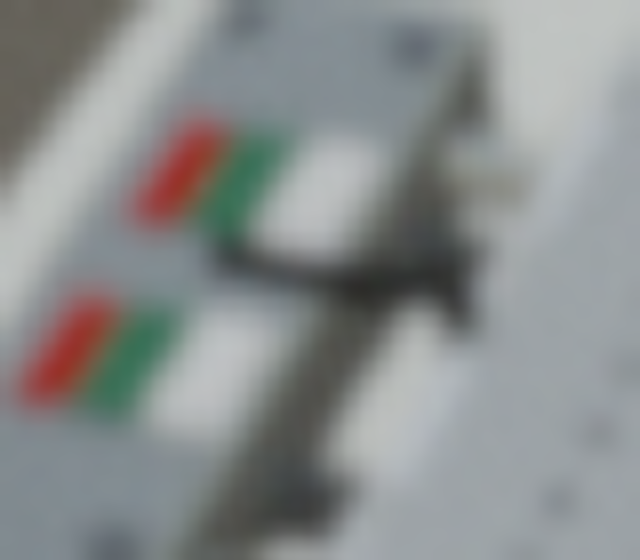

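```bash
python3 - <<'E'
from h import *
np.set_printoptions(precision=2,suppress=True)
S=lambda u,v:(230+u/6.5,160+v/6.5)
for i in range(8):
    d=r.snapshot("side")
    if i%2: s=r.sense();print(s["time"],s["tool_pos"],s["ft_force"])
a=ray(d,S(214,410),33);b=ray(d,S(392,103),33);f=ray(d,S(490,470),33);print(a,b,f)
g=lambda v:np.degrees(np.arctan2(-v[0],v[1]))
print("rear yaw",g(a-b)); v=a-f;print("side yaw",np.degrees(np.arctan2(v[1],v[0])))
h=[ray(d,S(*p),33) for p in((313,361),(420,157),(452,388))];print("holes yaw",g(h[0]-h[1]))
print("block yaw side", g(ray(d,S(42,372),30)-ray(d,S(193,122),30)),g(ray(d,S(163,388),30)-ray(d,S(293,133),30)))
crop(d,250,340,170,250,8,"pics/s19.png")
E
```

```text
17.85 [528.5   91.89 -41.08] [-19.61  -1.04  14.03]
17.95 [528.45  91.89 -41.12] [-19.38  -0.46  13.91]
18.05 [528.49  91.89 -41.09] [-18.69  -1.56  14.33]
18.15 [528.51  91.89 -41.09] [-19.28  -1.99  14.82]
[631.19 183.76  33.  ] [636.13   3.65  33.  ] [533.69 181.94  33.  ]
rear yaw 1.570441921540847
side yaw 1.072254117678885
holes yaw 2.426038702577219
block yaw side 3.7689847005139443 5.134282756581883
```

View pics/s19.png

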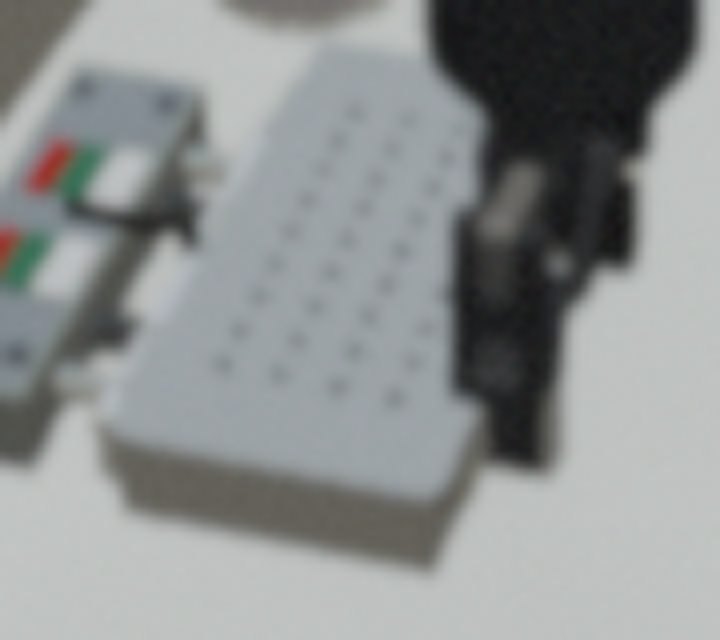

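```bash
python3 - <<'E'
from h import *
np.set_printoptions(precision=2,suppress=True)
g=lambda v:np.degrees(np.arctan2(-v[0],v[1]))
t=r.snapshot("top");s=r.snapshot("side")
for d,f,(x0,x1,y0,y1) in((t,"top0",(285,365,100,135)),(s,"side0",(240,280,170,225))):
    im=cv2.imread(f"pics/{f}.png").astype(int)[y0:y1,x0:x1]
    for nm,m in(("red",im[:,:,2]-im[:,:,1]),("green",im[:,:,1]-im[:,:,2])):
        w=np.clip(m-20,0,None).astype(np.float32)
        n,l,st,c=cv2.connectedComponentsWithStats((w>0).astype(np.uint8))
        k=1+np.argsort(-st[1:,4])[:2];P=[]
        for j in k:
            ys,xs=np.where(l==j);ww=w[ys,xs];P.append(ray(d,(x0+(xs*ww).sum()/ww.sum(),y0+(ys*ww).sum()/ww.sum()),30))
        P.sort(key=lambda p:-p[1]);print(f,nm,P,g(P[0]-P[1]))
# now: pointer tip / scale in current side view, holes lines on lid
G=s["pixels"][170:250,250:340].mean(2)
S=lambda u,v:(250+u/8,170+v/8)
rows=[[(223,366),(358,110)],[(280,376),(409,116)],[(338,388),(455,132)]]
for a,b in rows: print(g(ray(s,S(*a),33)-ray(s,S(*b),33)))
print("front corner",ray(s,S(435,498),33),ray(s,S(435,570),0))
print("pointer tip",ray(s,(245+208/16,180+248/16),31))
E
```

```text
top0 red [array([695.35, 123.78,  30.  ]), array([697.18,  80.71,  30.  ])] 2.4354319816114063
top0 green [array([685.16, 123.88,  30.  ]), array([687.23,  80.19,  30.  ])] 2.7098912216949134
side0 red [array([694.15, 123.89,  30.  ]), array([696.08,  81.  ,  30.  ])] 2.574709071880183
side0 green [array([683.63, 122.97,  30.  ]), array([685.51,  79.99,  30.  ])] 2.5024949103434238
2.3420293344671204
2.6617061866371046
3.253670911911914
front corner [535.79 182.44  33.  ] [538.06 177.76   0.  ]
pointer tip [681.96  98.2   31.  ]
```

The pointer is mid-green: its tip is at x=682 mm against a green centre of about 684.5, so roughly 16 mm of travel. The case yaw matches the stop's (about 2.5°), the lid looks flat, and the pose and force have been steady. Handing in.

```bash
python3 - <<'E'
from bench import r
print(r.hand_in()); s=r.sense();print(s["time"],s["tool_pos"],s["ft_force"])
E
```

```text
the job is handed in; nothing more can be done
None
the job is handed in; nothing more can be done
```

The lid is closed, and the case is pressed squarely against the stop with the pointer in the green zone. I handed the job in at about 18 s with the arm still holding it there.

**What I did:** I swept the lid down with the shut fingers behind it and pressed lightly, about 12 N, until it met solid resistance. Then I opened the fingers either side of the tab and slid the case back against the plate.

**Last checks:**
- **Pointer:** it stood inside the green zone. My estimates of the plate travel were about 15.7 and 17.6 mm.
- **Squareness:** the stop is turned about 2.5° (2.4–2.7°). Three rows of holes in the lid gave 2.3–3.3° for the case, and rougher readings from the lid's edges gave 1.1–1.6°. The two fingers press at 2.6°.
- **Lid and steadiness:** the lid looked flat and shut. Over the last 0.3 s before hand-in the tool position held within about 0.1 mm, with about 19 N of push.

**What went wrong or disagreed:**
- **Finger length:** the real fingertips sit about 34 mm above the reported tool point when shut, and about 50 mm when open. Because of that, my first try pressed on the lid's edge with about 15 N and moved it a little. I backed off, went lower behind the lid and corrected for the offset from then on.
- **Downward force:** the fingers also press down on the front of the case with about 14 N while holding.
- **View:** near the end the arm hid the stop from the top camera, so the pointer was read from the side camera only.

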